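# Lay the straightedge against the heatsink face under the magnifier

### The arm

A 7-joint arm with a two-finger parallel gripper is mounted at the origin on the work surface. World frame = base frame: x ahead of the robot, y to its left, z up, the work surface at z = 0. Lengths are in mm, angles in rad, forces in N, time in s.
With the tool pointing down it reaches from about 400 to 875 mm from the base axis. Payload 19.3 kg.
Tool frame: the origin (TCP) lies at the very end of the fingers, on their centre line; the grasp point (between the pads) lies 19 mm behind it (grip_point_offset is the z of the grasp point in the tool frame, in mm); z points along the fingers, x is the direction in which the jaws open and shut, and the axes are right-handed (so a half turn about z gives the same grasp; the last joint's range is limited). The gripper opens to 85 mm and grips with 20 to 120 N. Pads are 22 mm wide; open, the fingers measure 114 mm over their backs; the gripper's body (76 mm by 85 mm) begins 54 mm behind the grasp point. The pads swing forward as they close: fully open they stand 13 mm farther back than shut.
Start: joints at [-1.231, 0.521, -0.036, 1.599, 0.021, 1.021, -0.113], TCP at [249.033, 573.234, 231.291] pointing down, gripper open.
Joint ranges: [-2.91, 2.91], [-0.3, 2.13], [-1.5, 1.42], [0.17, 2.43], [-1.26, 4.41], [0.16, 1.93], [-2.52, 2.52]. Speed limits (rad/s): [1.89, 1.89, 2.39, 2.39, 3.01, 3.01, 3.01].

### API

Orientations are given as a 3x3 rotation matrix whose columns are the frame's x, y, z axes.
In Python, from workcell import movep, movel, goto_joints, open_gripper, clamp, wait, inverse_kinematics, read_state, camera, PlanningError, finish_job, grip_point_offset gives the robot as it stands. Calls block until the motion is done:
- movep(position, orientation): joint-space move of the TCP to a pose.
- movel(position, frame=None, max_speed=150, guard=None): straight line of the TCP; frame=None keeps the orientation; max_speed is the mean speed in mm/s. With guard (N) it stops when the force on the tool has changed by that much, and returns True; else False.
- goto_joints(angles): joint-space move.
- open_gripper() and clamp(): open the fingers fully, or close them until they stop; the grip force is fixed at half the most.
- wait(seconds).
- inverse_kinematics(position, orientation): joint angles nearest the present ones, or None.
- read_state(): the state.
- camera(name): name is "scene" or "top" or "wrist"; returns a dict with "image" (420x560x3 uint8, blue, green, red), "range_z" (420x560 float32, mm along the optical axis (not along the pixel's ray), 0 where there is no reading), "fx", "fy", "cx", "cy" (pixels), "dist_coeffs" ([k1, k2, p1, p2, k3] as OpenCV has them; the pictures are not rectified), "cam_to_world" (4x4, takes a point from camera to world coordinates). Camera axes: x right, y up, looking along -z (the intrinsics and any distortion apply to the point x, -y, -z); pixel columns grow to the right and rows downward; lengths in mm; the calibration is good to about 2 mm. A picture is of the moment at which its call begins.
A pose or a line that the arm cannot do raises PlanningError and nothing moves.
- finish_job(): hands the job in, once; it reports no verdict.
The state is a dict: "time": time; "qpos": joint angles; "qvel": joint speeds; "joint_efforts": joint torques, N m; "eef_pos": TCP position; "tool_rot": TCP orientation; "ft_force": force on the tool from outside, world axes, zero at the start; "torque": the same for the moment, N m; "finger_gap": finger opening in mm.
Only numpy, scipy, OpenCV 4.12 (cv2) and the standard library are available. Lean on these libraries where they do the work, as an engineer would, in place of code of your own. Each camera call takes 0.05 s, during which the arm holds its last target. There are 200 camera calls.

### The job

The flat mounting face of the heatsink is to be checked for bow: lay the steel straightedge flat on the bench with its plain working edge flush against that face along the whole width, centred on the heatsink under the magnifier, and let go of it. Do not knock the magnifier, and leave the other things on the bench where they are.

Things in the scene. Friction and masses are not known exactly. Their poses are not given: they have to be found in the camera images.
- straightedge: loose steel straightedge, 0.3 kg: flat bar 180 mm long (y), 45 wide (x), 8 thick, flat on the bench. Origin: underside, below the middle of its upright orange grip, which is 34 mm along x, 16 along y (pinch across these 16) and stands 8 to 52 mm above the underside. +x points to the plain working edge, 28 mm ahead of the origin; the back edge, with a red stripe, is 17 mm behind. z up
- edge_left (a point): point on the straightedge: the +y end of its working edge, 4 mm above the underside (28, 90, 4 mm from the straightedge's origin)
- edge_right (a point): point on the straightedge: the -y end of its working edge (28, -90, 4 mm from the straightedge's origin)
- heatsink: finned aluminium heatsink, 160 mm wide (y), 48 deep, 40 high, fixed to the bench by a blue jig at its back. Origin: on the bench, at the foot of the middle of the flat mounting face. The upright face is the plane x = 0 and looks along -x, roughly to the robot; heatsink, jig and magnifier post lie on the +x side, up to 100 mm. z up. The bench in front of the face is bare
- magnifier: round white bench magnifier fixed to the jig, with the heatsink's origin and axes. Head: disc 150 mm across, 20 thick, underside 235 mm above the bench, centred 10 mm behind the flat face, so it overhangs the bench in front of the face by 65 mm and leaves no room for an upright gripper there; post 18 mm thick, 88 mm behind the face
- lens_centre (a point): centre of the underside of the magnifier head
- tape_roll: bystander, loose: yellow roll of tape lying flat, 84 mm across, 24 mm high. Origin at its underside
- solder_spool: bystander, loose: blue spool standing upright, 52 mm across, 46 mm high. Origin at its underside
- circuit_board: bystander, loose: green circuit board lying flat, 90 x 60 mm, parts up to 20 mm high. Origin at its underside
- multimeter: bystander, loose: orange and black multimeter lying flat, 170 x 82 mm, 42 mm high. Origin at its underside
- speaker_driver: bystander, loose: black round loudspeaker driver, 100 mm across, 46 mm high. Origin at its underside
- screwdriver: bystander, loose: screwdriver with a yellow handle lying on the bench, 180 mm long, under 40 mm high. Origin at its underside, axis along its length
- parts_cup: bystander, loose: small grey cup, 68 mm across, 50 mm high. Origin at its underside
Not all that is in view belongs to the job. Several things look just like the straightedge: the one meant starts farthest to the robot's left.

How it is judged (in metres and radians):
At the end, for the whole second after the job is handed in: The released straightedge rests flat on the bench (ends under 6.5 mm up, 4 when flat; tilt under 0.06 rad), both ends of its working edge within 2.5 mm of the plane of the heatsink face, its middle within 20 mm sideways of the middle of the heatsink (x of edge_left in the frame of heatsink between -0.0025 and 0.0025 m and x of edge_right in the frame of heatsink between -0.0025 and 0.0025 m and y of straightedge in the frame of heatsink between -0.02 and 0.02 m and height (world z) of each of edge_left, edge_right below 0.0065 m and angle between straightedge's own z axis and vertical below 0.06 rad and linear speed of straightedge below 0.01 m/s and angular speed of straightedge below 0.05 rad/s); the robot touches nothing.
It fails at once if the magnifier is knocked (contact over 8 N) (contact force between anything else and magnifier above 8 N).
It fails at once if one of the other loose things on the bench is displaced by more than 25 mm (distance of any of tape_roll, solder_spool, circuit_board, multimeter, speaker_driver, screwdriver, parts_cup from where it was at the start of the episode above 0.025 m).
It also fails if it takes over 64 s, if anything falls off the work surface, if the arm or the gripper's body presses on something with over 40 N, if the wrist force passes 120 N, or if a joint passes its speed limit or range.

## Working session

There is one attempt and no reset: what is moved stays moved. The work goes in short steps, each a Python script; the robot and the scene stay as the last script left them, time stands still between calls to the robot, and variables do not carry over. Pictures are saved under pics/ and viewed, about 8 in all and at most 12, crops included, and the job is handed in when it is done.

```bash
ls; mkdir -p pics
cat > h.py <<'E'
import numpy as np, cv2, pickle
from workcell import *
def snap(n,f):
    c=camera(n); cv2.imwrite(f'pics/{f}.png',c['image']); pickle.dump(c,open(f'pics/{f}.pkl','wb')); return c
def load(f): return pickle.load(open(f'pics/{f}.pkl','rb'))
def rays(c,uv):
    K=np.array([[c['fx'],0,c['cx']],[0,c['fy'],c['cy']],[0,0,1.]])
    p=cv2.undistortPoints(np.array(uv,float).reshape(-1,1,2),K,np.array(c['dist_coeffs'],float)).reshape(-1,2)
    T=np.array(c['cam_to_world']); d=np.c_[p[:,0],-p[:,1],-np.ones(len(p))]
    return T[:3,3],d@T[:3,:3].T
def onplane(c,uv,z):
    o,d=rays(c,uv); return o+d*((z-o[2])/d[:,2])[:,None]
def bydepth(c,uv):
    o,d=rays(c,uv); uv=np.array(uv,int).reshape(-1,2); return o+d*c['range_z'][uv[:,1],uv[:,0]][:,None]
E
python3 - <<'E'
from h import *
a=snap('scene','s0');b=snap('top','t0')
print(a['cam_to_world'],b['cam_to_world'],b['fx'],read_state()['time'],grip_point_offset)
E
```

```text
pics
[[ 5.52097386e-01 -4.63668691e-01  6.92964517e-01  1.62962940e+03]
 [ 8.33760904e-01  3.01446383e-01 -4.62571976e-01 -7.24277455e+02]
 [ 5.58849571e-03  8.33151501e-01  5.53016587e-01  1.02357180e+03]
 [ 0.00000000e+00  0.00000000e+00  0.00000000e+00  1.00000000e+00]] [[-1.26132171e-01  9.68576448e-01 -2.14360302e-01  2.24288369e+02]
 [-9.92010967e-01 -1.23634910e-01  2.50729016e-02  2.62876179e+01]
 [-2.21739460e-03  2.15810270e-01  9.76432799e-01  1.55985034e+03]
 [ 0.00000000e+00  0.00000000e+00  0.00000000e+00  1.00000000e+00]] 504.4126302738644 0.1 -18.700000000000003
```

View pics/s0.png

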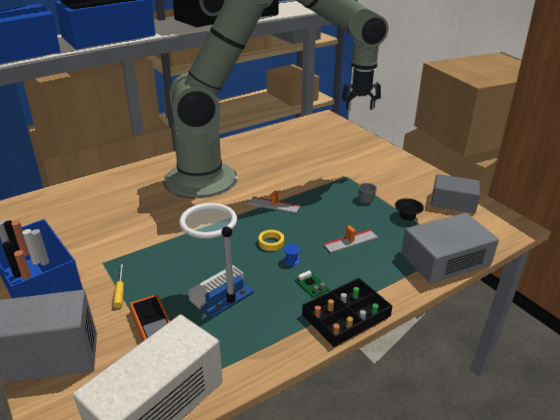

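View pics/t0.png

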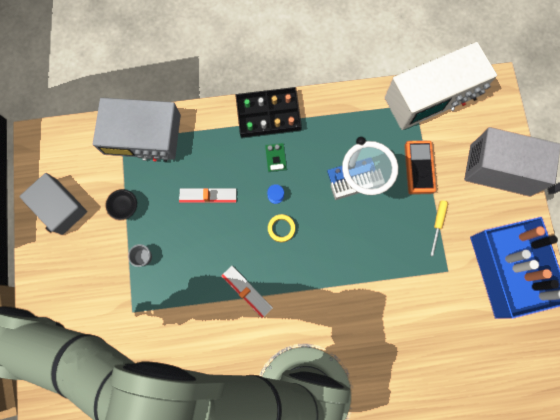

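The candidates for the straightedge in the top view (image left is the robot's left, +y) are the bar at (208,195) and the bar at (246,291). I choose (208,195), which is the farthest left. The heatsink is at about (357,180) under the magnifier ring at (370,168). I'll check both in one close crop.

Run:
```python
from h import *
b=load('t0');i=b['image']
A=cv2.resize(i[160:220,160:260],(800,480)[:2] and (600,360),interpolation=cv2.INTER_CUBIC)
B=cv2.resize(i[130:210,310:410],(300,240),interpolation=cv2.INTER_CUBIC)
o=np.zeros((600,600,3),np.uint8);o[:360]=A;o[360:,:300]=B
C=cv2.resize(i[255:325,210:285],(300,240),interpolation=cv2.INTER_CUBIC);o[360:,300:]=C
cv2.imwrite('pics/crop.png',o)
print(onplane(b,[[208,195],[246,291]],8).round(),onplane(b,[[357,195],[370,168],[120,205],[139,256],[276,193],[281,228]],20).round())
hsv=cv2.cvtColor(i,cv2.COLOR_BGR2HSV)
m=((hsv[...,1]>150)&((hsv[...,0]<15)|(hsv[...,0]>170))&(hsv[...,2]>90)).astype(np.uint8)
n,l,s,c=cv2.connectedComponentsWithStats(m)
for k in range(1,n):
    if s[k,4]>8: print(s[k],c[k].round(1),onplane(b,[c[k]],8).round())
```

```text
[[635. 222.   8.]
 [321. 135.   8.]] [[ 572. -245.   20.]
 [ 654. -300.   20.]
 [ 635.  498.   20.]
 [ 466.  449.   20.]
 [ 611.    7.   20.]
 [ 498.    5.   20.]]
[462 103   4   3   9] [463.4 103.7] [[ 839. -647.    8.]]
[405 141  31  53 519] [418.6 169.9] [[ 632. -457.    8.]]
[180 189  56  13 154] [207.  198.4] [[624. 226.   8.]]
[222 275  41  42 148] [242.6 294.1] [[313. 147.   8.]]
```

View pics/crop.png

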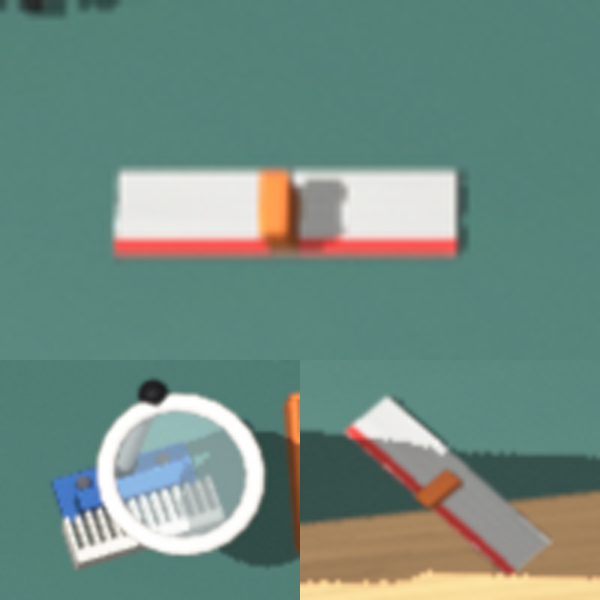

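Crop: the left bar at (208,195) has a red stripe on the robot side, its working edge facing +x, and an orange grip. The magnifier ring partly hides the heatsink. I'll check IK for a tilted grasp at both places, since tilting keeps the wrist clear of the magnifier.

```bash
cat >> h.py <<'E'
def frame(psi,th,s=1):
    h=np.array([np.cos(psi),np.sin(psi),0]); y=s*np.array([-np.sin(psi),np.cos(psi),0])
    z=np.sin(th)*h-np.cos(th)*np.array([0,0,1]); return np.c_[y,np.cross(z,y),z]
def tcp(grasp,R): return np.array(grasp,float)-R@np.array([0,0,grip_point_offset])
E
python3 - <<'E'
from h import *
b=load('t0')
P=onplane(b,[[336.7,199],[384,184.5]],40);print(P.round())
Q=onplane(b,[[180,202],[236,202.3]],8);print(Q.round())
d=P[0]-P[1];psi=np.arctan2(-d[0],d[1]);print('psi',psi)
d=Q[0]-Q[1];print('psi bar',np.arctan2(-d[0],d[1]))
st=read_state();print(st['tool_rot'])
for th in (.6,.7,.8,.9):
  for s in (1,-1):
    for nm,g,p in (('bar',[640,222,36],0),('barup',[560,222,120],0),('hs',[545,-250,36],psi),('look',[420,-200,120],psi)):
      R=frame(p,th,s);q=inverse_kinematics(list(tcp(g,R)),R);print(th,s,nm,None if q is None else np.round(q,2))
E
```

```text
[[ 563. -177.   40.]
 [ 590. -330.   40.]]
[[623. 312.   8.]
 [600. 136.   8.]]
psi 0.1761780511878824
psi bar -0.1325770025497368
[[ 3.98452010e-01  9.17189124e-01 -3.24880623e-04]
 [ 9.17188604e-01 -3.98452132e-01 -9.81217312e-04]
 [-1.02941122e-03  9.29912057e-05 -9.99999466e-01]]
0.6 1 bar [-0.08  0.89 -0.66  2.    1.93  0.76 -0.61]
0.6 1 barup [-0.    0.72 -0.86  2.16  1.76  0.85 -0.57]
0.6 1 hs [ 1.14  0.94 -0.85  2.11  2.2   0.25  0.27]
0.6 1 look None
0.6 -1 bar [-0.53  0.8  -0.04  2.02  2.11  0.39  2.11]
0.6 -1 barup [-0.93  0.61  0.36  2.21  2.25  0.2   1.82]
0.6 -1 hs [ 1.38  1.24 -1.28  2.1   1.84  0.65 -2.31]
0.6 -1 look None
0.7 1 bar [ 0.04  1.01 -0.87  2.04  2.09  1.01 -0.64]
0.7 1 barup [-0.85  0.61  0.21  2.26  2.27  0.42 -1.36]
0.7 1 hs [ 1.32  1.1  -1.06  2.15  2.24  0.39  0.4 ]
0.7 1 look None
0.7 -1 bar [-0.4   0.83 -0.24  2.07  2.2   0.63  2.08]
0.7 -1 barup [-0.66  0.59 -0.04  2.25  2.1   0.52  1.99]
0.7 -1 hs [ 1.43  1.28 -1.27  2.14  2.02  0.6  -2.41]
0.7 -1 look None
0.8 1 bar [ 0.03  1.05 -0.87  2.09  2.23  1.14 -0.75]
0.8 1 barup [-0.73  0.63  0.01  2.3   2.25  0.65 -1.35]
0.8 1 hs [ 1.37  1.16 -1.07  2.17  2.54  0.39  0.19]
0.8 1 look None
0.8 -1 bar [-0.27  0.89 -0.45  2.1   2.26  0.88  2.09]
0.8 -1 barup [-0.53  0.64 -0.24  2.29  2.15  0.76  1.95]
0.8 -1 hs [ 1.48  1.35 -1.27  2.17  2.21  0.56 -2.49]
0.8 -1 look None
0.9 1 bar [-0.6   0.9  -0.05  2.15  2.44  0.86 -1.46]
0.9 1 barup [-0.7   0.68 -0.07  2.34  2.28  0.85 -1.42]
0.9 1 hs [ 1.54  1.42 -1.28  2.19  2.38  0.53  0.58]
0.9 1 look None
0.9 -1 bar [-0.13  1.   -0.66  2.13  2.34  1.15  2.16]
0.9 -1 barup [-0.4   0.71 -0.45  2.32  2.19  1.02  1.95]
0.9 -1 hs [ 1.15  1.   -0.67  2.2   3.6   0.5   2.18]
0.9 -1 look None
```

Run:
```python
from h import *
for th,g in ((.5,[450,-230,180]),(.4,[450,-230,180]),(.4,[450,-230,140]),(.3,[450,-230,180]),(.2,[450,-230,180])):
    R=frame(.176,th,1)
    try: movep(list(tcp(g,R)),R); print(th,g); break
    except PlanningError as e: print(th,e)
c=snap('wrist','w1');print(read_state()['time'],read_state()['qpos'],c['cam_to_world'])
```

```text
0.5 [450, -230, 180]
3.5667 [ 1.2403837   0.46735892 -0.85916044  2.23494143  0.21171774  0.18946376
  2.05670659] [[-1.76160112e-01 -6.69410522e-01 -7.21704349e-01  3.22438142e+02]
 [ 9.84361392e-01 -1.19413890e-01 -1.29510510e-01 -2.53725590e+02]
 [ 5.14174408e-04 -7.33232484e-01  6.79977838e-01  2.50433794e+02]
 [ 0.00000000e+00  0.00000000e+00  0.00000000e+00  1.00000000e+00]]
```

View pics/w1.png

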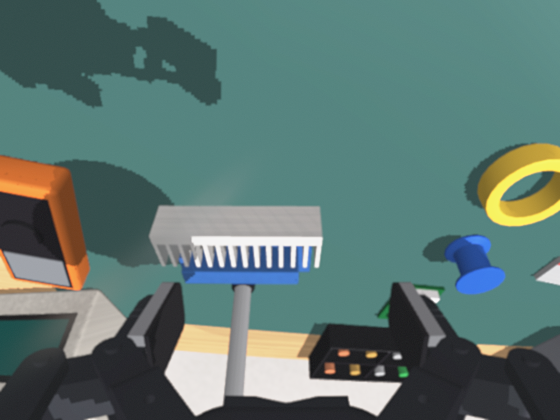

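The picture is upside down. The heatsink face is the grey band, with its foot edge from about (160,207) to (321,207) and its top edge at about rows 237–245. I'll fit the foot line on z=0, and fit the bar from the top view.

Run:
```python
from h import *
c=load('w1');hsv=cv2.cvtColor(c['image'],cv2.COLOR_BGR2HSV);S=hsv[...,1].astype(float)
def edge(cols,r0,r1):
    pts=[]
    for u in cols:
        p=S[r0:r1,u];t=(p[:4].mean()+p[-4:].mean())/2;k=np.argmax(p<t)
        pts.append((u,r0+k-1+(p[k-1]-t)/(p[k-1]-p[k])))
    return np.array(pts)
p=edge(range(166,316,3),195,218);W=onplane(c,p,0)
f=np.polyfit(W[:,1],W[:,0],1);r=W[:,0]-np.polyval(f,W[:,1]);print('psi',np.arctan(-f[0]),'rms',r.std(),p[[0,-1]])
# foot ends: scan row 210
ends=[]
for row in (209,211):
    m=np.where(S[row,140:340]<60)[0]+140;print(row,m[0],m[-1]);ends.append(onplane(c,[[m[0]-.5,p[:,1].mean()],[m[-1]+.5,p[:,1].mean()]],0))
E_=ends[0];print(E_.round(1),np.linalg.norm(E_[0]-E_[1]))
print('depth face foot',bydepth(c,[[180,212],[240,212],[300,212],[180,228],[240,228],[300,228]]).round(1))
print('origin',E_.mean(0))
b=load('t0');i=b['image'];m=(cv2.inRange(cv2.cvtColor(i,cv2.COLOR_BGR2HSV),(0,0,150),(179,60,255))|cv2.inRange(cv2.cvtColor(i,cv2.COLOR_BGR2HSV),(0,100,100),(14,255,255))|cv2.inRange(cv2.cvtColor(i,cv2.COLOR_BGR2HSV),(168,100,100),(179,255,255)))[170:220,165:255]
m=cv2.morphologyEx(m,cv2.MORPH_CLOSE,np.ones((5,9),np.uint8));n,l,s,ce=cv2.connectedComponentsWithStats(m);k=1+s[1:,4].argmax()
R=cv2.minAreaRect(np.argwhere(l==k)[:,::-1].astype(np.float32));B=cv2.boxPoints(R)+[165,170];Wb=onplane(b,B,8);print(B,Wb.round(1),Wb.mean(0))
o=cv2.inRange(cv2.cvtColor(i,cv2.COLOR_BGR2HSV),(8,120,180),(20,255,255));o[:, :180]=0;o[:,235:]=0;o[:175]=0;o[215:]=0
uv=np.argwhere(o)[:,::-1].mean(0);print(uv,onplane(b,[uv],50))
```

```text
psi 0.17032788715558791 rms 0.24809740681109455 [[166.         204.14642857]
 [313.         205.36944444]]
209 156 320
211 156 320
[[ 599.7 -336.9    0. ]
 [ 570.8 -174.4    0. ]] 165.0702674113847
depth face foot [[ 594.9 -310.5    9.5]
 [ 585.2 -252.3    8.9]
 [ 573.8 -194.8   10. ]
 [ 593.7 -306.3   30.6]
 [ 584.3 -250.6   30. ]
 [ 575.3 -195.    29.2]]
origin [ 585.28021697 -255.62645074    0.        ]
[[179.         200.99999619]
 [179.         187.99999619]
 [234.99999237 187.99999619]
 [234.99999237 200.99999619]] [[627.  314.7   8. ]
 [669.4 311.3   8. ]
 [646.7 134.2   8. ]
 [604.5 138.7   8. ]] [636.92961063 224.72526621   8.        ]
[205. 194.] [[628.05539818 225.26027023  50.        ]]
```

Heatsink origin ≈ (585, −255), yaw 0.170; the bar's origin ≈ (631, 225), yaw −0.13. Next, the pregrasp over the bar.

Run:
```python
from h import *
psi=-.128;R=frame(psi,.6,1)
g=np.array([631.5-3,225,36]);t=tcp(g,R);pre=t-110*R[:,2]
for i in range(3):print(inverse_kinematics(list(pre),R),inverse_kinematics(list(t),R));break
movep(list(pre),R);print(read_state()['qpos'])
c=snap('wrist','w2');print(read_state()['time'])
```

```text
[ 0.16871562  0.9797931  -1.27830496  2.09055824  1.7391502   1.30258194
 -0.51008988] [ 0.21631168  1.26540457 -1.28341199  1.97448465  1.97882635  1.38986874
 -0.40371732]
[ 0.16959166  0.97949839 -1.27787723  2.09064531  1.73870249  1.3023649
 -0.50942474]
5.9
```

View pics/w2.png

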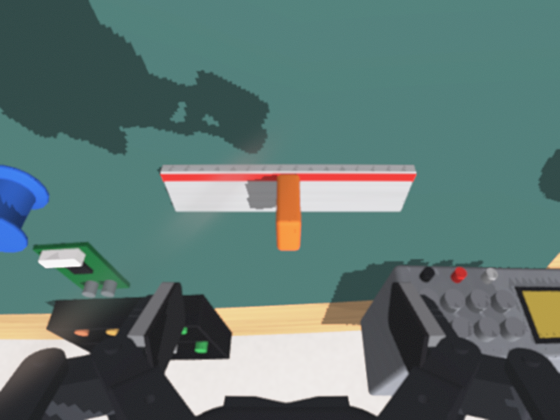

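The bar is square and centred: back edge from (161,167) to (415,166), grip at (288,210) between the fingers. I'll refine with the back edge and grasp.

Run:
```python
from h import *
c=load('w2');hsv=cv2.cvtColor(c['image'],cv2.COLOR_BGR2HSV)
S=hsv[...,1].astype(float);H=hsv[...,0]
rows=lambda u:[v for v in range(168,195) if (H[v,u]<8 or H[v,u]>170) and S[v,u]>150]
U=[u for u in list(range(172,270,4))+list(range(305,405,4)) if rows(u)]
W=onplane(c,[[u,rows(u)[0]-.5] for u in U],8)
f=np.polyfit(W[:,1],W[:,0],1);psi=np.arctan(-f[0])
E_=onplane(c,[[161.5,171.5],[415.5,171.5]],8);mid=E_.mean(0);mid[0]=np.polyval(f,mid[1])
h=np.array([np.cos(psi),np.sin(psi),0]);o=mid+17*h;o[2]=0
print('psi',psi,'len',np.linalg.norm(E_[0]-E_[1]),'origin',o)
assert abs(psi+.128)<.05 and np.hypot(*(o[:2]-[631.5,225]))<12
R=frame(psi,.6,1);t=tcp(o-3*h+[0,0,36],R)
movel(list(t-60*R[:,2]),R);print(movel(list(t),R,max_speed=80,guard=12),t,read_state()['eef_pos'],read_state()['ft_force'])
clamp();s=read_state();print(s['finger_gap'],s['time'],s['ft_force'])
np.savez('g.npz',psi=psi,o=o)
e=s['eef_pos'];movel(list(np.array(e)+[0,0,50]),max_speed=80)
s=read_state();print(s['finger_gap'],s['ft_force']);c=snap('wrist','w3')
```

```text
psi -0.1186036941132526 len 178.77016924874243 origin [634.0183662  225.03256334   0.        ]
False [641.52407844 224.13816039  20.566224  ] [641.37959933 224.40990496  20.84740278] [-0.53214404  0.68119769  1.02937022]
15.513045018900526 7.9333 [-2.57030274 -0.94620756  4.43549966]
15.264424633045401 [ 0.36497591 -0.85982583 -4.20415091]
```

View pics/w3.png

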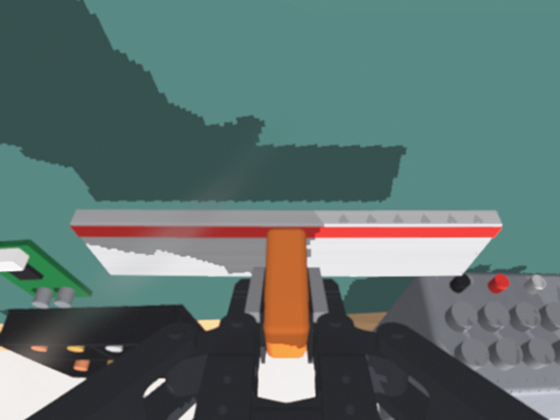

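The bar is held firmly and level: stripe horizontal at row 232, grip at (287,290) between the pads. I'll check IK for the carry and insertion.

```bash
cat >> h.py <<'E'
HO=np.array([584.8,-255.,0]);HP=.1703
hh=np.array([np.cos(HP),np.sin(HP),0])
HR=frame(HP,.6,1)
def place(x,z):  # TCP with bar origin at local x, underside z
    return list(HO+(x+7.5)*hh+[0,0,20.85+z])
E
python3 - <<'E'
from h import *
s=read_state();print(s['time'])
for x,z in ((-110,100),(-90,100),(-75,100),(-75,3),(-60,60),(-28,1)):
    q=inverse_kinematics(place(x,z),HR);print(x,z,None if q is None else np.round(q,2))
for z in (.6,.65,.7,.5): 
  R=frame(HP,z,1);print(z,inverse_kinematics(place(-75,3),R) is not None)
print(s['qpos'].round(2))
E
```

```text
8.7583
-110 100 [ 1.4   0.72 -1.    2.19  1.23  0.16  1.23]
-90 100 [ 1.35  0.73 -0.98  2.17  1.24  0.17  1.19]
-75 100 [ 1.31  0.72 -0.96  2.14  1.22  0.17  1.19]
-75 3 [ 1.23  0.92 -0.85  2.16  2.27  0.22  0.25]
-60 60 [ 1.33  0.89 -1.05  2.13  1.63  0.3   0.85]
-28 1 [ 1.13  0.93 -0.82  2.08  2.17  0.22  0.3 ]
0.6 True
0.65 True
0.7 True
0.5 True
[ 0.18  1.07 -1.19  1.97  1.83  1.24 -0.41]
```

Run:
```python
from h import *
e=read_state()['eef_pos'];movel([e[0]-40,e[1],e[2]+60],max_speed=150)
for x,z in ((-70,45),(-70,60),(-75,80),(-75,100)):
    try: movep(place(x,z),HR);print('at',x,z);break
    except PlanningError as er: print(x,z,er)
s=read_state();print(s['time'],s['qpos'].round(2),s['eef_pos'],place(x,z),s['finger_gap'],s['ft_force'])
snap('wrist','w4')
try: movel(place(-68,8),HR,max_speed=80);s=read_state();print(s['eef_pos'],place(-68,8),s['qpos'].round(2))
except PlanningError as er: print(er)
c=snap('wrist','w5');print(read_state()['time'])
```

```text
at -70 45
11.2083 [ 1.24  0.83 -0.88  2.15  1.93  0.17  0.53] [ 523.96698661 -264.46079325   66.0233515 ] [np.float64(523.204127009107), np.float64(-265.59237605496423), np.float64(65.85)] 14.943144302463924 [-0.04556513  0.41747647 -3.59643262]
[ 525.44180328 -264.93465251   29.12386214] [np.float64(525.1751949448155), np.float64(-265.2534200212054), np.float64(28.85)] [ 1.28  0.96 -0.94  2.15  2.03  0.28  0.51]
11.925
```

View pics/w5.png

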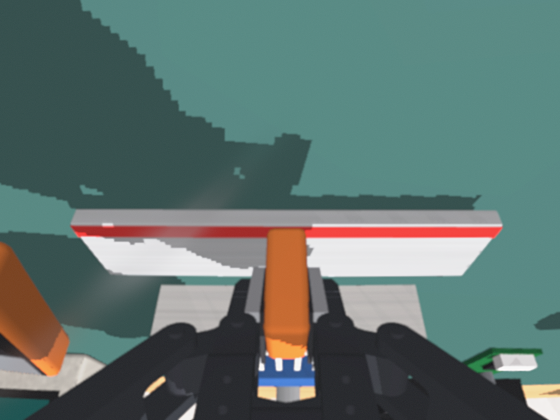

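The held bar is parallel to the face and centred: heatsink foot at row 285 from about 160 to 415, bar centre at column 288. Next I lower it to touch the bench, then move forward under guard.

Run:
```python
from h import *
g=movel(place(-68,-3),HR,max_speed=12,guard=6);s=read_state();z=s['eef_pos'][2]-20.85;print('down',g,z,s['ft_force'])
z=z+1.2
movel(place(-60,z),HR,max_speed=20)
movel(place(-36,z),HR,max_speed=40,guard=10);s=read_state();print('near',s['eef_pos'],place(-36,z),s['ft_force'])
g=movel(place(-20,z),HR,max_speed=10,guard=8);s=read_state();p=np.array(s['eef_pos'])
print('fwd',g,'local x',(p-HO)@hh-7.5,s['ft_force'],s['torque'],s['time'])
c=snap('wrist','w6')
```

```text
down True -0.1104762543520259 [-5.28478251 -1.65159004 10.22531475]
near [ 556.56058759 -259.73830669   21.83359605] [np.float64(556.7122819161527), np.float64(-259.8301234810637), np.float64(21.939523745647975)] [-0.38036698  0.68537516 -3.49355304]
fwd True local x -25.215572142123584 [-0.3045246  -0.51894663 -3.84565764] [-0.2233304   1.03593678  0.0145694 ] 15.0167
```

View pics/w6.png

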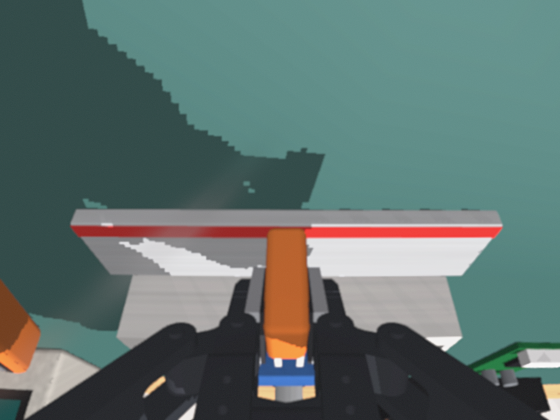

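Contact with the face: the bar's front edge meets the face at row 275 with no gap visible. I'll seat it, release, back off and look.

Run:
```python
from h import *
x0=(np.array(read_state()['eef_pos'])-HO)@hh-7.5
g=movel(place(x0,-1.5),HR,max_speed=8,guard=5);s=read_state();z=s['eef_pos'][2]-20.85;print('down',g,z,s['ft_force'])
g=movel(place(x0+6,z),HR,max_speed=8,guard=14);s=read_state();p=np.array(s['eef_pos']);print('press',g,(p-HO)@hh-7.5,p[2]-20.85,s['ft_force'],s['torque'])
open_gripper();s=read_state();print(s['ft_force'],s['finger_gap'])
p=np.array(s['eef_pos']);movel(list(p-60*HR[:,2]),HR,max_speed=80)
p=np.array(read_state()['eef_pos'])
try: movel(list(p-50*hh+[0,0,40]),HR,max_speed=100)
except PlanningError as e: print(e)
print(read_state()['time'],read_state()['qpos'].round(2));snap('wrist','w7')
```

```text
down True -0.11257341522252418 [-4.66269099 -0.42169201 10.07499142]
press True -24.995616694036354 -0.07829339379809852 [-3.47030819 -0.56543561  8.16860885] [-0.10211329  0.26076553  0.01102123]
[ 0.19191743 -0.10020932  0.32764539] 85.35601361325176
17.95 [ 1.4   0.75 -1.    2.2   1.4   0.17  1.07]
```

View pics/w7.png

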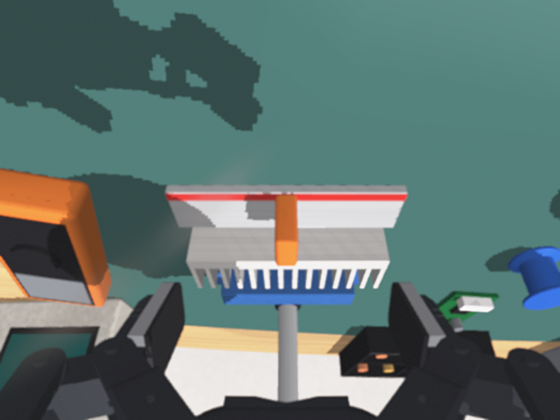

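Released, it looks flush and centred: bar back edge at row 187, bar–face seam at row 228, columns 188–386. I'll measure the yaw and gap in this view.

Run:
```python
from h import *
c=load('w7');i=c['image'];hsv=cv2.cvtColor(i,cv2.COLOR_BGR2HSV).astype(float);H,S,V=hsv[...,0],hsv[...,1],hsv[...,2]
L=np.array([-np.sin(HP),np.cos(HP),0])
def rep(n,uv,z):
    W=onplane(c,uv,z);x=(W-HO)@hh;y=(W-HO)@L
    k=np.ones(len(x),bool)
    for _ in range(3): f=np.polyfit(y[k],x[k],1);r=x-np.polyval(f,y);k=abs(r)<2*r[k].std()+.2
    print(n,'x at y=+90,-90',np.polyval(f,90).round(2),np.polyval(f,-90).round(2),'n',k.sum(),'rms',r[k].std().round(2))
def stripe(u):
    r=S[188:206,u]*(((H[188:206,u]<8)|(H[188:206,u]>170)));v=np.where(r>120)[0];return 188+v[0],188+v[-1]
U=[u for u in list(range(178,270,3))+list(range(302,398,3))]
st=[(u,)+stripe(u) for u in U]
rep('back edge (z8), want -45',[(u,a-.5) for u,a,b in st],8)
cols=list(range(194,240,3))+list(range(302,384,3))
def seam(u): # strongest brightness drop white->grey
    d=np.diff(cv2.GaussianBlur(V,(1,3),0)[218:238,u]);k=int(np.argmin(d));return 218+k+.5
rep('bar front top (z8), want 0',[(u,seam(u)) for u in cols],8)
rep('face line assuming z8 seam rows same',[(u,seam(u)) for u in cols],8)
# sideways: bar ends vs heatsink ends
W=onplane(c,[[167,193.5],[406,193.5]],8);print('bar mid y',((W-HO)@L).mean(),'len',np.linalg.norm(W[0]-W[1]))
print([(u,seam(u)) for u in cols[::6]],S[228,[175,180,185,195,220,320,380,390,395]])
cv2.imwrite('pics/c7.png',cv2.resize(i[175:275,150:425],(800,291),interpolation=cv2.INTER_NEAREST))
snap('top','t1')
```

```text
back edge (z8), want -45 x at y=+90,-90 -41.99 -42.58 n 63 rms 0.45
bar front top (z8), want 0 x at y=+90,-90 1.11 0.93 n 36 rms 0.03
face line assuming z8 seam rows same x at y=+90,-90 1.11 0.93 n 36 rms 0.03
bar mid y -0.3923332724846631 len 178.5702220416997
[(194, 235.5), (212, 221.5), (230, 227.5), (308, 227.5), (326, 227.5), (344, 227.5), (362, 227.5), (380, 227.5)] [34. 27. 23.  8.  6.  4.  4. 49. 92.]
```

View pics/c7.png

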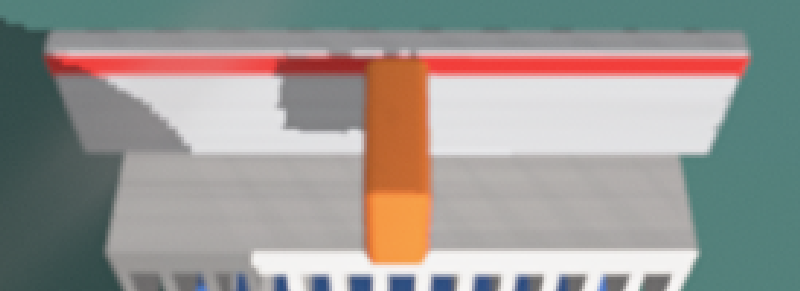

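There is no bench visible at the seam and the yaw agrees to within 0.6 mm over the length. But the 8 mm bar could hide a small gap at this angle, so I'll use depth in the same image as an independent check.

Run:
```python
from h import *
c=load('w7');L=np.array([-np.sin(HP),np.cos(HP),0])
for n,us in (('+y',range(310,375,3)),('-y',range(200,270,3))):
    F=np.concatenate([bydepth(c,[(u,v) for u in us]) for v in (234,240,246,252)]);B=bydepth(c,[(u,222) for u in us]);K=bydepth(c,[(u,196) for u in us])
    f=lambda P:(np.median((P-HO)@hh).round(2),np.median((P-HO)@L).round(0),np.median(P[:,2]).round(1))
    print(n,'face',f(F),'bar r222',f(B),'bar r196',f(K))
    # front edge/ face transition
    s=bydepth(c,[(us[5],v) for v in range(190,256,3)]);print(np.c_[(s-HO)@hh,s[:,2]].round(1).tolist())
```

```text
+y face (np.float64(-0.5), np.float64(44.0), np.float64(26.5)) bar r222 (np.float64(-8.15), np.float64(45.0), np.float64(8.9)) bar r196 (np.float64(-42.05), np.float64(40.0), np.float64(9.5))
[[-44.9, 6.1], [-44.9, 9.0], [-41.2, 8.8], [-39.1, 10.0], [-34.4, 9.0], [-30.8, 9.2], [-27.5, 9.5], [-23.5, 9.3], [-19.6, 9.3], [-15.1, 9.0], [-11.2, 9.1], [-7.4, 9.3], [-2.7, 9.1], [-0.6, 10.7], [-0.0, 13.3], [-0.8, 16.7], [0.2, 19.0], [-0.3, 22.3], [0.0, 25.0], [-0.3, 28.0], [-1.2, 31.3], [-0.7, 33.8]]
-y face (np.float64(-0.31), np.float64(-42.0), np.float64(24.2)) bar r222 (np.float64(-8.14), np.float64(-43.0), np.float64(8.9)) bar r196 (np.float64(-42.23), np.float64(-39.0), np.float64(9.6))
[[-45.9, 6.9], [-44.3, 8.4], [-42.1, 9.5], [-38.7, 9.6], [-35.1, 9.6], [-30.1, 8.5], [-27.1, 9.1], [-23.3, 9.2], [-19.6, 9.3], [-15.4, 9.1], [-10.0, 8.2], [-6.0, 8.4], [-1.9, 8.5], [-0.0, 10.2], [0.1, 13.2], [0.2, 16.1], [-0.2, 19.3], [-0.2, 22.2], [-0.9, 25.5], [0.5, 27.5], [0.5, 30.3], [-0.4, 33.7]]
```

Depth shows the bar back at −45 mm and the face at −0.4 mm on both sides. The face begins right at the bar's top, so there is no gap. Handing in.

Run:
```python
from h import *
s=read_state();print(s['time'],s['ft_force'],s['finger_gap']);finish_job()
```

```text
18.05 [-0.11962296  0.37491297  0.10467628] 85.0898347351195
the job is handed in; nothing more can be done
```

I laid the straightedge (the left-most of the two bars) flat against the heatsink face, released it and handed the job in at about 18 s; no verdict is reported. I picked it up with the gripper tilted 0.6 rad to stay clear of the magnifier. I then touched it down on the bench, pushed it forward until it met the face, and backed off.

**Flush:** depth in the last wrist picture puts the bar's back edge about 45 mm in front of the face on both sides, equal to its width. The face starts right at the bar's top, with no visible gap.

**Yaw and centring:** the bar and face agree to about 0.6 mm over 180 mm. The bar's middle is about 0.4 mm off the heatsink's centre line.

**Disagreement:** casting rays onto the 8 mm plane put the back edge at −42.3 mm, and the arm's contact position also came out about 3 mm too deep. The bar cannot go through the face, so I take both as calibration or grasp offset.

**Not checked:** I took a final top picture but did not compare the other objects' positions in it. I saw no contact with them or with the magnifier, and the tool force at the end was near zero.

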